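Hang the T-handle wrench and put it in its stand

TASK

Put the longer of the two T-handle socket wrenches away in the square well of the wooden stand, socket end down. Pinch it by the two steel buttons at the ends of its handle and lift it clear of the table while it still lies about level, then ease the grip so that it swings down to hang straight, and clamp it firmly again before it goes in. Lower it to the bottom of the well and let go, leaving the shorter wrench and the other tools where they lie.

Things in the scene. Friction and masses are not known exactly. Their poses are not given: they have to be found in the camera images.
- long_wrench: longer T-handle socket wrench, 0.12 kg, lying flat: black barrel handle (22 mm diameter, 36 mm long) with a round flat steel button (8 mm diameter) at each end, 46 mm over the buttons; 10 mm steel shaft; steel socket 22 mm in diameter. Origin: centre of the handle, 11 mm above the table as it lies. x runs along the shaft to the socket, y along the handle from button to button
- long_wrench_foot (a point): centre of the flat socket end of the longer wrench, 140 mm along x from its origin; the centre of mass lies about 80 mm along x
- long_wrench_button (a point): centre of the flat face of one steel button, 23 mm along the longer wrench's y; the other lies 23 mm the other way. Pinched across both, 40 N a finger keeps the wrench level; about 5 N lets it swing down about this axis and settle within a few degrees of vertical in 3 s without dropping. At 3 N or less it may be flung out; at 8 N or more it may stick aslant
- short_wrench: the shorter T-handle socket wrench, a bystander: same handle, buttons and socket, but 95 mm from handle axis to socket end; origin and axes as for the longer one
- stand: fixed wooden stand, a block 85 (x) x 120 (y) x 70 mm high with one square well and a row of three 10 mm holes in its top; origin at the centre of its underside on the table
- well (a point): centre of the mouth of the square well, in the top of the stand (70 mm above the table), 20 mm along the stand's +y from its centre; the well is 52 x 52 mm and 60 mm deep (its floor 10 mm above the table); its sides run along the stand's x and y
- flat_file: bystander: file with wooden handle, 225 mm long, 25 mm high; origin under its middle
- loupe: bystander: black eye loupe, 37 mm diameter, 22 mm high; origin under its centre
- marker_1: bystander: white felt marker, 124 mm long, 14 mm thick; origin under its middle

How it is judged:
On the way, in this order (a step that is already met when the one before it is completed fails the run):
1. the longer wrench is held in the fingers, both its ends (handle centre and socket end) more than 50 mm above the table, its shaft still within 35 degrees of level (contact force between the fingers and long_wrench above 1 N and height (world z) of each of long_wrench, long_wrench_foot above 0.05 m and angle between long_wrench's own x axis and vertical between 0.96 and 2.18 rad), for 0.1 s.
2. it hangs socket down within 15 degrees of vertical, touching neither stand nor table (socket end more than 30 mm up), clamped in the fingers with more than 25 N (both fingers together) (contact force between the fingers and long_wrench above 25 N and height (world z) of long_wrench_foot above 0.03 m and angle between long_wrench's own x axis and vertical above 2.88 rad and contact force between long_wrench and stand below 0.3 N), for 0.2 s.
At the end, for the whole second after the job is handed in: the longer wrench stands in the square well, let go: socket end within 26 mm of the well's axis and less than 30 mm above the table (on the well's floor), leaning at most 35 degrees (horizontal distance between long_wrench_foot and well below 0.026 m and height (world z) of long_wrench_foot below 0.03 m and angle between long_wrench's own x axis and vertical above 2.53 rad); the robot touches nothing.
It fails at once if the wrench is dropped into the well: no finger touches it while its socket end is over or in the well and more than 45 mm above the table (contact force between the fingers and long_wrench below 0.02 N and horizontal distance between long_wrench_foot and well below 0.04 m and height (world z) of long_wrench_foot above 0.045 m).
It fails at once if the shorter wrench is moved more than 30 mm (distance of short_wrench from where it was at the start of the episode above 0.03 m).
It fails at once if the file is moved more than 30 mm (distance of flat_file from where it was at the start of the episode above 0.03 m).
It fails at once if the loupe is moved more than 30 mm (distance of loupe from where it was at the start of the episode above 0.03 m).
It fails at once if the marker is moved more than 30 mm (distance of marker_1 from where it was at the start of the episode above 0.03 m).
It also fails if it takes over 58 s, if anything falls off the work surface, if the arm or the gripper's body presses on something with over 40 N, if the wrist force passes 120 N, or if a joint passes its speed limit or range.

ROBOT

A 6-joint arm with a two-finger parallel gripper is mounted at the origin on a cart in front of the work surface, level with it; the furniture and walls round the work are solid. World frame = base frame: x ahead of the robot, y to its left, z up, the work surface at z = 0. Lengths are in m, angles in rad, forces in N, time in s.
With the tool pointing down it reaches from about 0.25 to 0.725 m from the base axis. Payload 4 kg.
Tool frame: the origin (TCP) lies where the fingers leave the gripper's body, on its centre line; the fingertips stand 73 mm ahead of it and the grasp point (between the pads) lies 54 mm ahead of it (bot.tips_ahead is the z of the fingertips in the tool frame, in m); z points along the fingers, y is the direction in which the jaws open and shut (so a half turn about z gives the same grasp; the last joint's range is limited). The gripper opens to 85 mm and grips with 20 to 120 N. Pads are 22 mm wide; open, the fingers measure 114 mm over their backs; the gripper's body (76 mm by 85 mm) begins 54 mm behind the grasp point. The pads swing forward as they close: fully open they stand 13 mm farther back than shut.
Start: joints at [0, 0.241, 0.005, 1.335, 0, 1.571], TCP at [0.5, -0, 0.304] pointing down, gripper open.
Joint ranges: [-2.72, 2.72], [-1.05, 1.87], [-1.09, 1.28], [-1.99, 2.15], [-1.42, 1.44], [-3.14, 3.14]. Speed limits (rad/s): [2.79, 2.79, 3.14, 3.14, 3.14, 3.14].

INTERFACE

Orientations are given as a unit quaternion [x, y, z, w].
In Python, from workcell import readout, camera, get_calibration, order, bot gives the robot as it stands.
- The arm moves only by the tool send_rows, never from a script. Its argument "moves" is a list of rows, each a list of 3 entries, a list of its own where there are three numbers: the shift along the tool's x, y, z in mm, then the turn, a rotation vector about the tool's x, y, z in rad, then the finger opening in mm, from 0 to 85.4. In form: [[[dx, dy, dz], [ax, ay, az], grip], ...]. A call has 1 to 12 rows; each row is the pose to reach, as a shift and turn from the pose measured when the call began, along the tool's axes at that moment; what a row does not reach only later rows make up. A row lasts 1/12 s, in which the tool goes at most 41.7 mm and 7.16 degrees, less where a joint would pass 70% of its speed; a pose out of reach is approached as far as the arm can. A call with a gripper value outside its range is refused whole. The fingers move at their own pace and stop on an object; the grip force is fixed at half the most. Time passes only in rows, so rows that repeat a pose let the fingers close. It gives the time, the measured TCP pose, the force and the opening at its end, in the units of the state.
- readout.get_obs(): the state, without advancing time (a new reading comes with each control period).
- camera(name): name is "scene" or "side" or "wrist"; returns the picture (420x560x3 uint8, red, green, blue); there is no depth.
- get_calibration(name): a dict with "fx", "fy", "cx", "cy" (pixels), "k1" (the pictures are not rectified: a ray, as slopes to the right and down, at radius r is drawn at 1 + k1 r^2 times it, then the intrinsics apply), "R" (3x3) and "t" (3): a world point X has camera coordinates R X + t. Camera axes: x right, y down, z forward; pixel columns grow to the right and rows downward; lengths in m; the calibration is good to about 2 mm. A picture is of the moment at which its call begins: read the wrist's pose just before it. get_calibration takes no time and is no camera call; for the wrist camera it gives the pose at the moment of the call.
- order.job_done(): hands the job in, once; it reports no verdict.
The state is a dict: "clock": time; "joint_pos": joint angles; "joint_vel": joint speeds; "tau": joint torques, N m; "eef_pos": TCP position; "tool_rot": TCP orientation; "ft_force": force on the tool from outside, world axes, zero at the start; "ft_torque": the same for the moment, N m; "grip_width": finger opening in m.
Only numpy, scipy, OpenCV 4.12 (cv2) and the standard library are available. Lean on these libraries where they do the work, as an engineer would, in place of code of your own. Each camera call takes 0.05 s, during which the arm holds its last target. There are 200 camera calls.

## Working session

There is one attempt and no reset: what is moved stays moved. The work goes in short steps, Python scripts to look and compute and a tool call to move; the robot and the scene stay as the last step left them, time stands still between calls to the robot, and variables do not carry over. Pictures are saved under pics/ and viewed, about 8 in all and at most 12, crops included, and the job is handed in when it is done.

Besides the shell and the picture viewer there is one more tool, called after "Request:" by a JSON object that holds its "method" and its "body". send_rows: Moves the arm, as the interface text tells. Its arguments: {"type":"object","properties":{"moves":{"type":"array","items":{"type":"array"}}},"required":["moves"]}

```bash
ls; mkdir -p pics
cat > h.py <<'E'
import numpy as np, cv2
from workcell import readout, camera, get_calibration, order, bot
from scipy.spatial.transform import Rotation as Ro
def snap(n,f):
    c=get_calibration(n); im=camera(n); cv2.imwrite('pics/'+f+'.png',im[:,:,::-1]); return im,c
def ray(c,u,v):
    x=(u-c['cx'])/c['fx'];y=(v-c['cy'])/c['fy'];a,b=x,y
    for _ in range(20):
        k=1+c['k1']*(a*a+b*b);a,b=x/k,y/k
    R=np.array(c['R']);t=np.array(c['t']);return -R.T@t,R.T@np.array([a,b,1.])
def onz(c,u,v,z):
    o,d=ray(c,u,v);return o+d*(z-o[2])/d[2]
def tri(rs):
    A=np.zeros((3,3));b=np.zeros(3)
    for o,d in rs:
        d=d/np.linalg.norm(d);P=np.eye(3)-np.outer(d,d);A+=P;b+=P@o
    p=np.linalg.solve(A,b);g=[np.linalg.norm((np.eye(3)-np.outer(d,d)/(d@d))@(p-o)) for o,d in rs]
    return p,g
def proj(c,X):
    p=np.array(c['R'])@X+np.array(c['t']);a,b=p[0]/p[2],p[1]/p[2];k=1+c['k1']*(a*a+b*b)
    return np.array([c['fx']*a*k+c['cx'],c['fy']*b*k+c['cy']])
E
python3 - <<'E'
from h import *
import pickle
print({k:(np.round(v,3).tolist() if not isinstance(v,str) else v) for k,v in readout.get_obs().items()}, bot.tips_ahead)
L=[]
for n in('scene','side','wrist'):
    im,c=snap(n,n+'0');L.append(im);pickle.dump(c,open(n+'0.pkl','wb'));print(n,c)
cv2.imwrite('pics/ss.png',np.hstack(L[1:])[:,:,::-1])
E
```

```text
pics
{'clock': 0.0, 'joint_pos': [0.0, 0.241, 0.004, 1.335, -0.0, 1.571], 'joint_vel': [-0.0, 0.002, -0.0, -0.001, 0.002, -0.0], 'tau': [0.001, -37.232, 25.241, 0.017, 0.0, 0.0], 'eef_pos': [0.5, -0.0, 0.303], 'tool_rot': [0.707, 0.707, -0.001, -0.001], 'ft_force': [-1.216, -0.486, 0.034], 'ft_torque': [-0.011, -0.014, -0.035], 'grip_width': 0.086} 0.0726
scene {'fx': 430.88200764422373, 'fy': 430.88200764422373, 'cx': 280.9668475835389, 'cy': 202.55984452469505, 'k1': 0.044478726350427676, 'R': array([[ 0.79046329, -0.6124679 , -0.00713154],
       [-0.31140103, -0.39181975, -0.86574054],
       [ 0.52744401,  0.68655688, -0.50044227]]), 't': array([-0.37153984,  0.27626088,  0.60965624])}
side {'fx': 519.6897556035833, 'fy': 519.6897556035833, 'cx': 279.2797044646921, 'cy': 209.92123341338643, 'k1': -0.1649922282943546, 'R': array([[-0.9409213 , -0.3380241 , -0.0201698 ],
       [-0.20874438,  0.62589808, -0.75145018],
       [ 0.26663251, -0.70284515, -0.65948146]]), 't': array([0.53871395, 0.13691986, 0.87112267])}
wrist {'fx': 349.2646612058693, 'fy': 349.2646612058693, 'cx': 275.12802788172195, 'cy': 212.738906771175, 'k1': -0.08472946931251886, 'R': array([[ 9.99996682e-01, -1.50232842e-03, -2.09252719e-03],
       [-7.63146686e-04, -9.48634900e-01,  3.16372002e-01],
       [-2.46033897e-03, -3.16369355e-01, -9.48632899e-01]]), 't': array([-0.49871378, -0.04075084,  0.38174489])}
```

View pics/scene0.png

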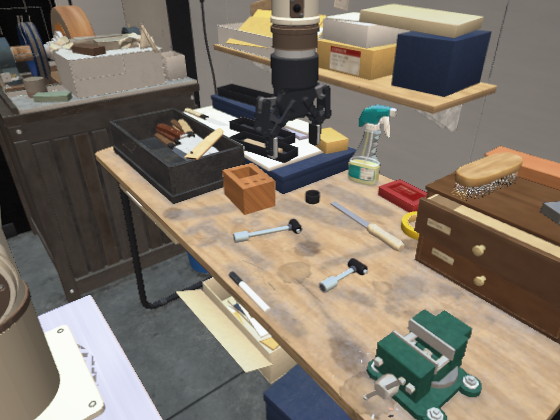

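View pics/side0.png

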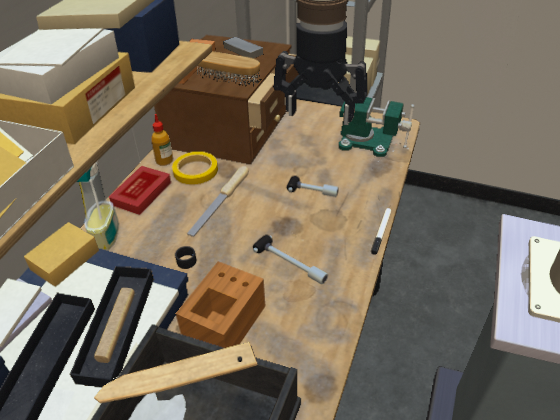

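View pics/wrist0.png

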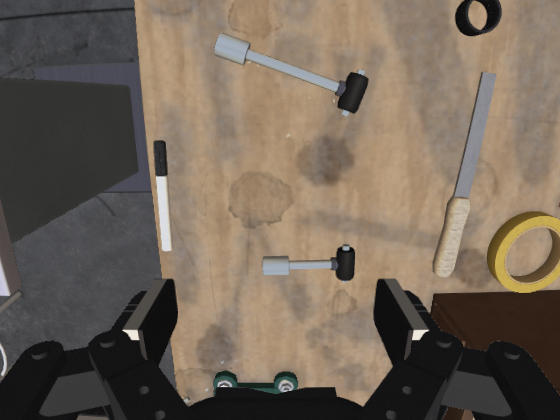

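Run:
```python
from h import *
import pickle
C={n:pickle.load(open(n+'0.pkl','rb')) for n in('scene','side','wrist')}
I={n:cv2.imread(f'pics/{n}0.png') for n in C}
seed={'scene':(295,227),'side':(263,243),'wrist':(353,92)}
rs=[]
for n,s in seed.items():
    m=(I[n].max(2)<60).astype(np.uint8); k,l,st,ce=cv2.connectedComponentsWithStats(m)
    w=l[s[1]-8:s[1]+9,s[0]-8:s[0]+9];i=np.bincount(w[w>0]).argmax()
    print(n,st[i],ce[i]); o=ray(C[n],*ce[i]); rs.append(o); print(onz(C[n],*ce[i],.011))
print(tri(rs)); print([tri([rs[a],rs[b]]) for a,b in((0,1),(1,2),(0,2))])
print('foot',tri([ray(C['wrist'],218,47),ray(C['side'],323,276),ray(C['scene'],236,237)]))
print('btn',onz(C['wrist'],361,72,.011),onz(C['wrist'],345,113,.011))
a=cv2.resize(I['side'][255:355,170:280],None,fx=4,fy=4,interpolation=2)
b=cv2.resize(I['scene'][155:220,215:285],None,fx=5,fy=5,interpolation=2)
o=np.zeros((400,800,3),np.uint8);o[:,:440]=a;o[:325,440:790]=b;cv2.imwrite('pics/stand.png',o)
```

```text
scene [289 219  12  14  87] [294.50574713 225.08045977]
[0.57914905 0.09084804 0.011     ]
side [253 235  19  18 178] [262.30898876 243.23033708]
[0.57523004 0.08446888 0.011     ]
wrist [338  72  30  41 773] [352.76326003  92.08408797]
[0.57612261 0.08681014 0.011     ]
(array([0.57509546, 0.08676958, 0.01412834]), [np.float64(0.0007188107088707907), np.float64(0.001055089092777015), np.float64(0.00035999306315774354)])
[(array([0.57486897, 0.08674718, 0.01415718]), [np.float64(0.0008810323330071929), np.float64(0.000881032333007187)]), (array([0.5749678 , 0.08664439, 0.01335578]), [np.float64(0.0006568300291872185), np.float64(0.0006568300291871374)]), (array([0.57550013, 0.08667547, 0.01456546]), [np.float64(0.0001502654904394974), np.float64(0.00015026549043946805)])]
foot (array([0.44585469, 0.12834426, 0.01487888]), [np.float64(0.0014253545377916443), np.float64(0.000695650277189691), np.float64(0.0013433246697928318)])
btn [0.58325095 0.10597709 0.011     ] [0.56938004 0.06640014 0.011     ]
```

View pics/stand.png

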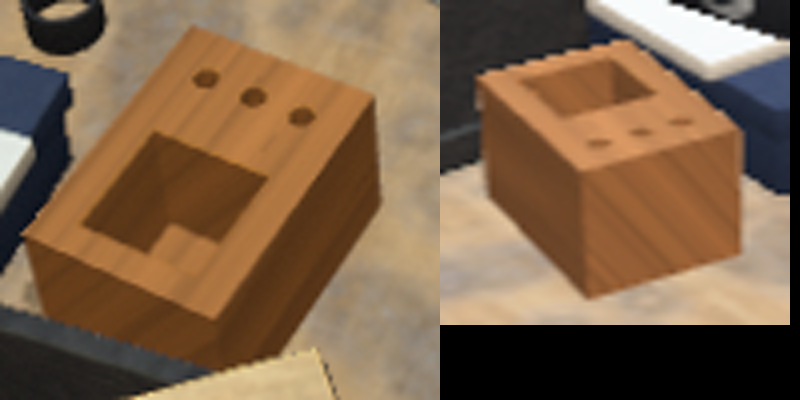

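Run:
```python
from h import *
import pickle
C={n:pickle.load(open(n+'0.pkl','rb')) for n in('scene','side')}
s=lambda x,y:ray(C['side'],170+x/4,255+y/4)
q=lambda x,y:ray(C['scene'],215+(x-440)/5,155+y/5)
# mouth corners & top corners matched: side<->scene
P={'m1':((155,132),(655,93)),'m2':((83,222),(610,60)),'m3':((268,178),(568,115)),'m4':((196,268),(522,85)),
 't1':((195,27),(742,130)),'t2':((375,97),(582,170)),'t3':((213,320),(480,77)),'t4':((22,235),(632,42))}
R={}
for k,(a,b) in P.items():
    p,g=tri([s(*a),q(*b)]);o,d=s(*a);z=o+d*(.07-o[2])/d[2];R[k]=p;print(k,p.round(4),round(g[0],4),z.round(4))
print('mouth',sum(R['m%d'%i] for i in(1,2,3,4))/4,'top',sum(R['t%d'%i] for i in(1,2,3,4))/4)
print('yaw',[np.degrees(np.arctan2(*(R[b]-R[a])[1::-1])) for a,b in(('t2','t3'),('t1','t4'),('m1','m2'),('m3','m4'))])
```

```text
m1 [0.5965 0.2568 0.07  ] 0.0014 [0.595  0.2577 0.07  ]
m2 [0.6032 0.3054 0.0686] 0.0006 [0.6018 0.3067 0.07  ]
m3 [0.5474 0.2625 0.07  ] 0.003 [0.5444 0.2642 0.07  ]
m4 [0.5538 0.3104 0.0678] 0.0001 [0.5528 0.3118 0.07  ]
t1 [0.6062 0.1993 0.0689] 0.0021 [0.6035 0.2016 0.07  ]
t2 [0.5227 0.2116 0.07  ] 0.0022 [0.5205 0.2129 0.07  ]
t3 [0.5396 0.3292 0.0686] 0.0015 [0.5375 0.3308 0.07  ]
t4 [0.624  0.3174 0.0675] 0.0018 [0.6208 0.32   0.07  ]
mouth [0.57522421 0.28377755 0.0691037 ] top [0.57311646 0.26439111 0.0687536 ]
yaw [np.float64(81.81961052580633), np.float64(81.44448301135756), np.float64(82.14343776907948), np.float64(82.38232395718396)]
```

Request:
{"method": "send_rows", "body": {"moves": [[[11,10,0],[0,0,-0.12],85],[[22,20,0],[0,0,-0.24],85],[[33,30,0],[0,0,-0.36],85],[[44,40,0],[0,0,-0.48],85],[[55,50,0],[0,0,-0.6],85],[[66,60,0],[0,0,-0.72],85],[[76,68,10],[0,0,-0.84],85],[[86,75,30],[0,0,-0.96],85],[[86,75,50],[0,0,-1.08],85],[[86,75,70],[0,0,-1.2],85],[[86,75,80],[0,0,-1.25],85],[[86,75,80],[0,0,-1.25],85]]}}

```text
clock: 1.15
eef_pos: [0.5726, 0.0859, 0.2194]
tool_rot: [0.159, 0.987, -0.001, -0.004]
ft_force: [0.5, -1.4, 0.2]
grip_width: 0.085
```

Run:
```python
from h import *
import pickle
im,c=snap('wrist','w1');pickle.dump(c,open('w1.pkl','wb'))
for p in([.5755,.0865,.011],[.583,.106,.011],[.569,.066,.011],[.446,.128,.011]):print(proj(c,np.array(p)))
o=readout.get_obs();print(o['joint_pos'],o['eef_pos'],o['clock'])
```

```text
[278.05853757 204.3122187 ]
[302.99248472 205.44960465]
[252.35753273 204.63007383]
[276.39096917  27.019379  ]
[1.48612662e-01 4.47031730e-01 8.27083884e-02 1.21239402e+00
 2.13667622e-04 4.70528086e-01] [0.57344332 0.08590381 0.22124372] 1.2
```

View pics/w1.png

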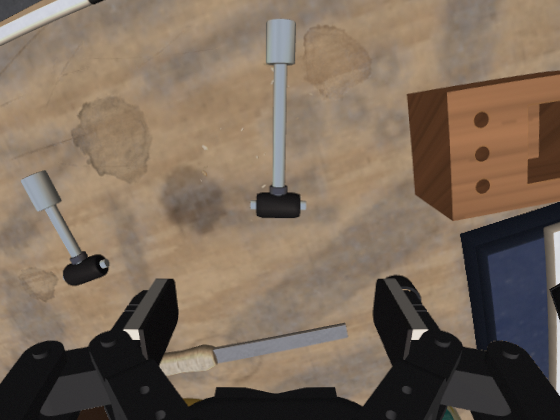

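Request:
{"method": "send_rows", "body": {"moves": [[[-2,1,15],[0,0,0.02],75],[[-2,1,40],[0,0,0.02],65],[[-2,1,65],[0,0,0.02],60],[[-2,1,90],[0,0,0.02],60],[[-2,1,110],[0,0,0.02],60],[[-2,1,125],[0,0,0.02],60],[[-2,1,133],[0,0,0.02],60],[[-2,1,137],[0,0,0.02],60],[[-2,1,138],[0,0,0.02],60],[[-2,1,138],[0,0,0.02],60]]}}

```text
clock: 2.03
eef_pos: [0.5757, 0.0862, 0.0843]
tool_rot: [0.17, 0.985, -0.001, -0.002]
ft_force: [-0.0, -0.3, -0.7]
grip_width: 0.06
```

Run:
```python
from h import *
im,c=snap('wrist','w2');a=im
b=camera('side');o=readout.get_obs()
print(o['eef_pos'],o['ft_force'],o['grip_width'],bot.tips_ahead,[x for x in dir(bot) if x[0]!='_'])
z=cv2.resize(b[200:290,210:320],None,fx=4,fy=4,interpolation=2);z=cv2.resize(z,(440,420))
w=cv2.resize(a[200:410,140:420],(360,270))
p=np.zeros((420,800,3),np.uint8);p[:,:440]=z;p[:270,440:]=w;cv2.imwrite('pics/c2.png',p[:,:,::-1])
```

```text
[0.575858   0.08628285 0.08465528] [-0.12332845  0.10416178  0.24927083] 0.06013184189092958 0.0726 ['Unreachable', 'tips_ahead']
```

View pics/c2.png

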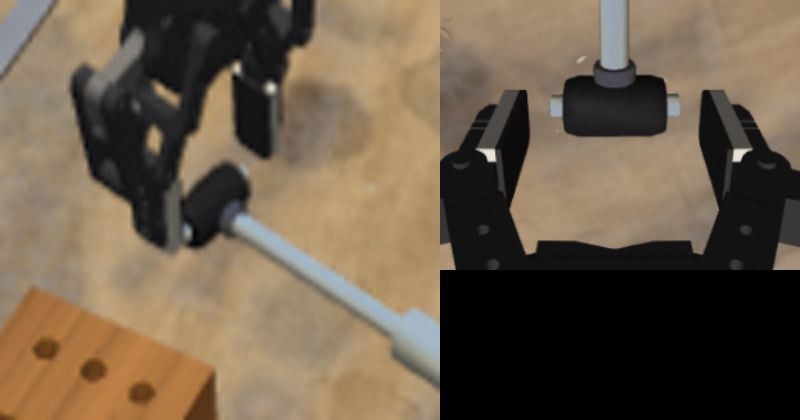

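Request:
{"method": "send_rows", "body": {"moves": [[[0,0,4],[0,0,0],52],[[0,0,8],[0,0,0],50],[[0,0,9],[0,0,0],50],[[0,0,9],[0,0,0],50]]}}

```text
clock: 2.47
eef_pos: [0.5755, 0.0862, 0.0753]
tool_rot: [0.17, 0.985, -0.001, -0.002]
ft_force: [-0.2, 0.2, -0.4]
grip_width: 0.0498
```

Request:
{"method": "send_rows", "body": {"moves": [[[0,0,2],[0,0,0],50],[[0,0,2],[0,0,0],50],[[0,0,2],[0,0,0],50]]}}

```text
clock: 2.72
eef_pos: [0.5753, 0.0862, 0.073]
tool_rot: [0.17, 0.985, -0.001, -0.002]
ft_force: [0.2, 0.1, 0.2]
grip_width: 0.05
```

Request:
{"method": "send_rows", "body": {"moves": [[[0,0,1],[0,0,0],50],[[0,0,2],[0,0,0],50],[[0,0,2],[0,0,0],50]]}}

```text
clock: 2.97
eef_pos: [0.5752, 0.0862, 0.0708]
tool_rot: [0.17, 0.985, -0.001, -0.002]
ft_force: [-0.1, -0.8, 0.5]
grip_width: 0.05
```

Request:
{"method": "send_rows", "body": {"moves": [[[0,0,0],[0,0,0],46],[[0,0,0],[0,0,0],44],[[0,0,0],[0,0,0],40],[[0,0,0],[0,0,0],40],[[0,0,0],[0,0,0],40],[[0,0,0],[0,0,0],40]]}}

```text
clock: 3.47
eef_pos: [0.5752, 0.0863, 0.0712]
tool_rot: [0.17, 0.985, -0.001, -0.002]
ft_force: [-1.9, -0.0, 5.2]
grip_width: 0.043
```

Request:
{"method": "send_rows", "body": {"moves": [[[0,0,-5],[0,0,0],30],[[0,0,-15],[0,0,0],30],[[0,0,-25],[0,0,0],30],[[0,0,-30],[0,0,0],30],[[0,0,-30],[0,0,0],30]]}}

```text
clock: 3.88
eef_pos: [0.5767, 0.0864, 0.1033]
tool_rot: [0.17, 0.985, 0.0, -0.0]
ft_force: [0.4, 0.1, -0.9]
grip_width: 0.0428
```

Run:
```python
from h import *
im,c=snap('wrist','w3');a=im
b=camera('side');o=readout.get_obs()
print(o['eef_pos'],o['ft_force'],o['ft_torque'],o['grip_width'])
z=cv2.resize(b[180:300,210:350],(440,377),interpolation=2)
w=cv2.resize(a[:410,140:420],(360,527))
p=np.zeros((527,800,3),np.uint8);p[:377,:440]=z;p[:,440:]=w;cv2.imwrite('pics/c3.png',p[:,:,::-1])
```

```text
[0.57566435 0.08623667 0.1017394 ] [-0.42093893 -0.82070242 -0.01847397] [-0.03652039 -0.07538274  0.01740863] 0.04271299079731288
```

View pics/c3.png

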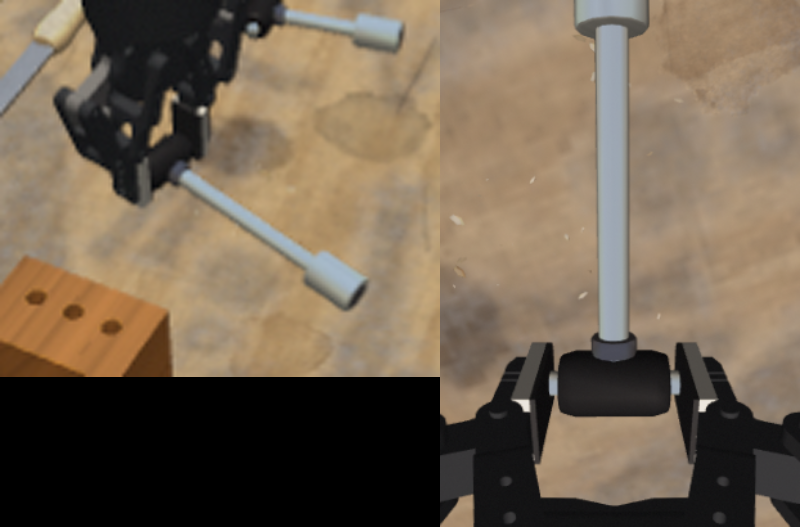

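Request:
{"method": "send_rows", "body": {"moves": [[[0,0,-8],[0,0,0],30],[[0,0,-25],[0,0,0],30],[[0,0,-45],[0,0,0],30],[[0,0,-70],[0,0,0],30],[[0,0,-95],[0,0,0],30],[[0,0,-120],[0,0,0],30],[[0,0,-145],[0,0,0],30],[[0,0,-170],[0,0,0],30],[[0,0,-190],[0,0,0],30],[[0,0,-203],[0,0,0],30],[[0,0,-210],[0,0,0],30],[[0,0,-210],[0,0,0],30]]}}

```text
clock: 4.98
eef_pos: [0.5769, 0.0864, 0.3137]
tool_rot: [0.17, 0.985, 0.0, -0.0]
ft_force: [0.0, 0.0, -1.7]
grip_width: 0.0432
```

Request:
{"method": "send_rows", "body": {"moves": [[[0,0,0],[0,0,0],42],[[0,0,0],[0,0,0],42],[[0,0,0],[0,0,0],42]]}}

```text
clock: 5.23
eef_pos: [0.5764, 0.0863, 0.3123]
tool_rot: [0.17, 0.985, -0.0, -0.001]
ft_force: [-0.4, 0.4, -0.7]
grip_width: 0.0428
```

```bash
cat > look.py <<'E'
from h import *
import sys
f=sys.argv[1]; im,c=snap('wrist',f); o=readout.get_obs()
print(round(o['clock'],2),o['eef_pos'].round(4),o['ft_force'].round(2),o['ft_torque'].round(3),round(o['grip_width']*1000,2))
# predicted foot pixel vs swing angle below level; measure socket: bluish-gray bright blob in the central columns
R=Ro.from_quat(o['tool_rot']).as_matrix()
for dz in (.065,):
    for th in (0,15,30,45,60,75,90):
        t=np.radians(th);p=o['eef_pos']+R@np.array([.14*np.cos(t),0,dz+.14*np.sin(t)]);print(th,proj(c,p).round(0),end=' ')
E
python3 look.py w4
```

```text
5.28 [0.5764 0.0863 0.3123] [ 0.25  0.16 -0.88] [ 0.045 -0.079  0.047] 42.86
0 [274. -78.] 15 [275. -28.] 30 [275.  21.] 45 [275.  69.] 60 [275. 114.] 75 [275. 158.] 90 [275. 201.]
```

Request:
{"method": "send_rows", "body": {"moves": [[[0,0,0],[0,0,0],43],[[0,0,0],[0,0,0],43],[[0,0,0],[0,0,0],43]]}}

```text
clock: 5.53
eef_pos: [0.5763, 0.0863, 0.3117]
tool_rot: [0.17, 0.985, -0.0, -0.002]
ft_force: [0.4, -0.5, -1.0]
grip_width: 0.043
```

Request:
{"method": "send_rows", "body": {"moves": [[[0,0,0],[0,0,0],43.5],[[0,0,0],[0,0,0],43.5],[[0,0,0],[0,0,0],43.5]]}}

```text
clock: 5.78
eef_pos: [0.5763, 0.0863, 0.3117]
tool_rot: [0.17, 0.985, -0.001, -0.002]
ft_force: [-0.0, -0.1, -0.7]
grip_width: 0.0434
```

Request:
{"method": "send_rows", "body": {"moves": [[[0,0,0],[0,0,0],44],[[0,0,0],[0,0,0],44],[[0,0,0],[0,0,0],44]]}}

```text
clock: 6.03
eef_pos: [0.5763, 0.0863, 0.3117]
tool_rot: [0.17, 0.985, -0.0, -0.002]
ft_force: [-0.0, 0.3, -1.4]
grip_width: 0.0441
```

```bash
cat >> look.py <<'E'
a=im[:260,250:305].astype(int);m=(a[:,:,0]-a[:,:,2]<8)&(a.sum(2)>270)
r=np.where(m.sum(1)>8)[0];print('\nsteel rows',r.min() if len(r) else None,r.max() if len(r) else None,'widths',m.sum(1)[::20])
E
python3 look.py w5
```

```text
6.08 [0.5763 0.0863 0.3118] [ 0.4  -0.69 -0.7 ] [ 0.004 -0.095 -0.029] 44.08
0 [274. -78.] 15 [275. -28.] 30 [275.  21.] 45 [275.  69.] 60 [275. 114.] 75 [275. 158.] 90 [275. 201.] 
steel rows 0 259 widths [46 13 21 20 20 20 20 20 20 20 20 21 21]
```

Request:
{"method": "send_rows", "body": {"moves": [[[0,0,0],[0,0,0],44.5],[[0,0,0],[0,0,0],44.5],[[0,0,0],[0,0,0],44.5]]}}

```text
clock: 6.33
eef_pos: [0.5763, 0.0863, 0.3117]
tool_rot: [0.17, 0.985, -0.0, -0.002]
ft_force: [0.8, -1.6, -1.1]
grip_width: 0.0442
```

Request:
{"method": "send_rows", "body": {"moves": [[[0,0,0],[0,0,0],44.8],[[0,0,0],[0,0,0],45],[[0,0,0],[0,0,0],45]]}}

```text
clock: 6.58
eef_pos: [0.5763, 0.0863, 0.3118]
tool_rot: [0.17, 0.985, -0.0, -0.002]
ft_force: [0.1, 0.9, -1.5]
grip_width: 0.0447
```

```bash
python3 look.py w6
```

```text
6.63 [0.5763 0.0863 0.3118] [ 0.23  0.25 -0.2 ] [-0.024 -0.02   0.012] 45.2
0 [274. -78.] 15 [275. -28.] 30 [275.  21.] 45 [275.  69.] 60 [275. 114.] 75 [275. 158.] 90 [275. 201.] 
steel rows 0 259 widths [40 41  4 18 18 18 18 18 18 19 19 19 19]
```

Request:
{"method": "send_rows", "body": {"moves": [[[0,0,0],[0,0,0],45],[[0,0,0],[0,0,0],45],[[0,0,0],[0,0,0],45]]}}

```text
clock: 6.88
eef_pos: [0.5763, 0.0863, 0.3118]
tool_rot: [0.17, 0.985, -0.0, -0.002]
ft_force: [0.6, -0.2, -1.4]
grip_width: 0.045
```

```bash
python3 look.py w7|tail -1
```

```text
steel rows 130 151 widths [ 0  0  0  0  0  0  0 22  0  0  0  0  0]
```

Request:
{"method": "send_rows", "body": {"moves": [[[0,0,0],[0,0,0],45],[[0,0,0],[0,0,0],45],[[0,0,0],[0,0,0],45],[[0,0,0],[0,0,0],45],[[0,0,0],[0,0,0],45],[[0,0,0],[0,0,0],45],[[0,0,0],[0,0,0],45],[[0,0,0],[0,0,0],45],[[0,0,0],[0,0,0],45],[[0,0,0],[0,0,0],45],[[0,0,0],[0,0,0],45],[[0,0,0],[0,0,0],45]]}}

```text
clock: 7.93
eef_pos: [0.5763, 0.0863, 0.3118]
tool_rot: [0.17, 0.985, -0.001, -0.002]
ft_force: [0.6, 0.2, -1.8]
grip_width: 0.0449
```

```bash
python3 look.py w8
python3 - <<'E'
from h import *
im,c=snap('side','s8');a=cv2.imread('pics/w8.png');b=cv2.imread('pics/s8.png')
s=camera('scene')[:,:,::-1];cv2.imwrite('pics/sc8.png',s)
p=np.zeros((420,800,3),np.uint8);p[:,:280]=a[:,140:420];p[:,280:540]=b[:,190:450];p[:,540:]=s[:,180:440];cv2.imwrite('pics/c8.png',p)
E
```

```text
7.98 [0.5763 0.0863 0.3118] [-0.15  0.8  -0.69] [-0.029 -0.071  0.015] 45.27
0 [274. -78.] 15 [275. -28.] 30 [275.  21.] 45 [275.  69.] 60 [275. 114.] 75 [275. 158.] 90 [275. 201.] 
steel rows 125 146 widths [ 0  0  0  0  0  0  0 17  0  0  0  0  0]
```

View pics/c8.png

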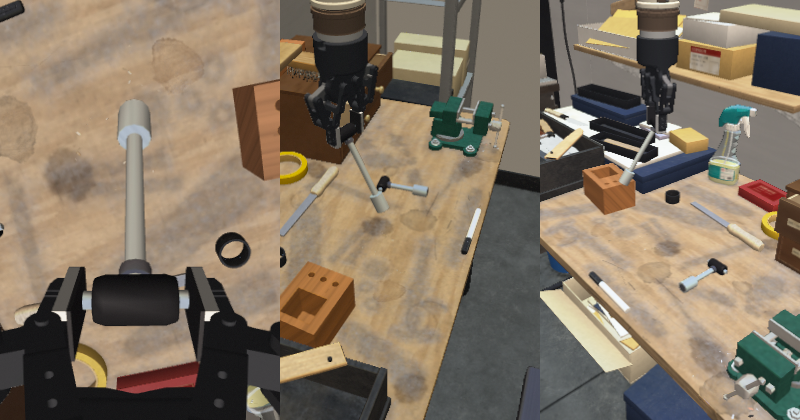

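Request:
{"method": "send_rows", "body": {"moves": [[[0,0,0],[0,0,0],45.1],[[0,0,0],[0,0,0],45.1],[[0,0,0],[0,0,0],45.1],[[0,0,0],[0,0,0],45.1],[[0,0,0],[0,0,0],45.1],[[0,0,0],[0,0,0],45.1]]}}

```text
clock: 8.58
eef_pos: [0.5763, 0.0863, 0.3118]
tool_rot: [0.17, 0.985, -0.0, -0.002]
ft_force: [-0.6, -0.4, -0.9]
grip_width: 0.0454
```

```bash
python3 look.py w9|tail -1
```

```text
steel rows 125 146 widths [ 0  0  0  0  0  0  0 18  0  0  0  0  0]
```

Request:
{"method": "send_rows", "body": {"moves": [[[0,0,0],[0,0,0],45.2],[[0,0,0],[0,0,0],45.2],[[0,0,0],[0,0,0],45.2],[[0,0,0],[0,0,0],45.2],[[0,0,0],[0,0,0],45.2],[[0,0,0],[0,0,0],45.2]]}}

```text
clock: 9.13
eef_pos: [0.5763, 0.0863, 0.3118]
tool_rot: [0.17, 0.985, -0.0, -0.002]
ft_force: [0.0, -0.3, -0.2]
grip_width: 0.0451
```

```bash
python3 look.py w10|tail -1
```

```text
steel rows 125 146 widths [ 0  0  0  0  0  0  0 17  0  0  0  0  0]
```

Request:
{"method": "send_rows", "body": {"moves": [[[0,0,0],[0,0,0],45.3],[[0,0,0],[0,0,0],45.3],[[0,0,0],[0,0,0],45.3],[[0,0,0],[0,0,0],45.3],[[0,0,0],[0,0,0],45.3],[[0,0,0],[0,0,0],45.3]]}}

```text
clock: 9.68
eef_pos: [0.5763, 0.0863, 0.3118]
tool_rot: [0.17, 0.985, -0.0, -0.002]
ft_force: [-0.6, 0.6, -1.6]
grip_width: 0.0452
```

```bash
python3 look.py w11|tail -1
```

```text
steel rows 125 146 widths [ 0  0  0  0  0  0  0 18  0  0  0  0  0]
```

Request:
{"method": "send_rows", "body": {"moves": [[[0,0,0],[0,0,0],45.4],[[0,0,0],[0,0,0],45.4],[[0,0,0],[0,0,0],45.4],[[0,0,0],[0,0,0],45.4]]}}

```text
clock: 10.07
eef_pos: [0.5763, 0.0863, 0.3117]
tool_rot: [0.17, 0.985, -0.0, -0.002]
ft_force: [-0.3, -0.1, -0.8]
grip_width: 0.0456
```

```bash
python3 look.py w12|tail -1
```

```text
steel rows 141 163 widths [ 0  0  0  0  0  0  0  0 16  0  0  0  0]
```

Request:
{"method": "send_rows", "body": {"moves": [[[0,0,0],[0,0,0],45.4],[[0,0,0],[0,0,0],45.4],[[0,0,0],[0,0,0],45.4],[[0,0,0],[0,0,0],45.4],[[0,0,0],[0,0,0],45.4],[[0,0,0],[0,0,0],45.4]]}}

```text
clock: 10.62
eef_pos: [0.5763, 0.0863, 0.3118]
tool_rot: [0.17, 0.985, -0.0, -0.002]
ft_force: [-0.3, -0.5, -1.8]
grip_width: 0.0459
```

```bash
python3 look.py w13|tail -1
```

```text
steel rows 142 163 widths [ 0  0  0  0  0  0  0  0 16  0  0  0  0]
```

Request:
{"method": "send_rows", "body": {"moves": [[[0,0,0],[0,0,0],45.5],[[0,0,0],[0,0,0],45.5],[[0,0,0],[0,0,0],45.5],[[0,0,0],[0,0,0],45.5],[[0,0,0],[0,0,0],45.5],[[0,0,0],[0,0,0],45.5]]}}

```text
clock: 11.17
eef_pos: [0.5763, 0.0863, 0.3117]
tool_rot: [0.17, 0.985, -0.0, -0.002]
ft_force: [-0.9, -0.7, -0.7]
grip_width: 0.0454
```

```bash
python3 look.py w14|tail -1
```

```text
steel rows 151 172 widths [ 0  0  0  0  0  0  0  0 24  0  0  0  0]
```

Request:
{"method": "send_rows", "body": {"moves": [[[0,0,0],[0,0,0],45.6],[[0,0,0],[0,0,0],45.6],[[0,0,0],[0,0,0],45.6],[[0,0,0],[0,0,0],45.6],[[0,0,0],[0,0,0],45.6],[[0,0,0],[0,0,0],45.6]]}}

```text
clock: 11.72
eef_pos: [0.5763, 0.0863, 0.3118]
tool_rot: [0.17, 0.985, -0.0, -0.002]
ft_force: [0.2, 0.2, -0.6]
grip_width: 0.0455
```

```bash
python3 look.py w15|tail -1
```

```text
steel rows 165 186 widths [ 0  0  0  0  0  0  0  0  0 17  0  0  0]
```

Request:
{"method": "send_rows", "body": {"moves": [[[0,0,0],[0,0,0],45.65],[[0,0,0],[0,0,0],45.65],[[0,0,0],[0,0,0],45.65],[[0,0,0],[0,0,0],45.65],[[0,0,0],[0,0,0],45.65],[[0,0,0],[0,0,0],45.65]]}}

```text
clock: 12.27
eef_pos: [0.5763, 0.0863, 0.3118]
tool_rot: [0.17, 0.985, -0.0, -0.002]
ft_force: [1.6, 0.3, -0.5]
grip_width: 0.0455
```

```bash
python3 look.py w16|tail -1
```

```text
steel rows 167 187 widths [ 0  0  0  0  0  0  0  0  0 17  0  0  0]
```

Now clamp firmly and measure the lean from two views.

Request:
{"method": "send_rows", "body": {"moves": [[[0,0,0],[0,0,0],45.2],[[0,0,0],[0,0,0],44.5],[[0,0,0],[0,0,0],43.5],[[0,0,0],[0,0,0],42],[[0,0,0],[0,0,0],35],[[0,0,0],[0,0,0],35]]}}

```text
clock: 12.82
eef_pos: [0.5763, 0.0863, 0.3118]
tool_rot: [0.17, 0.985, -0.0, -0.002]
ft_force: [-0.5, 0.7, -0.4]
grip_width: 0.0428
```

```bash
python3 look.py w17
python3 - <<'E'
from h import *
a=cv2.imread('pics/w17.png');b=camera('side')[:,:,::-1];s=camera('scene')[:,:,::-1]
cv2.imwrite('pics/s17.png',b);cv2.imwrite('pics/sc17.png',s)
p=np.zeros((480,800,3),np.uint8);p[:420,:280]=a[:,140:420]
p[:480,280:540]=cv2.resize(b[80:240,300-20:367],(260,480));p[:480,540:]=cv2.resize(s[80:240,250:337],(260,480));cv2.imwrite('pics/c17.png',p)
E
```

```text
12.87 [0.5763 0.0863 0.3117] [-0.2   0.52 -1.06] [ 0.01  -0.033  0.002] 42.9
0 [274. -78.] 15 [275. -28.] 30 [275.  21.] 45 [275.  69.] 60 [275. 114.] 75 [275. 158.] 90 [275. 201.] 
steel rows 166 187 widths [ 0  0  0  0  0  0  0  0  0 17  0  0  0]
```

View pics/c17.png

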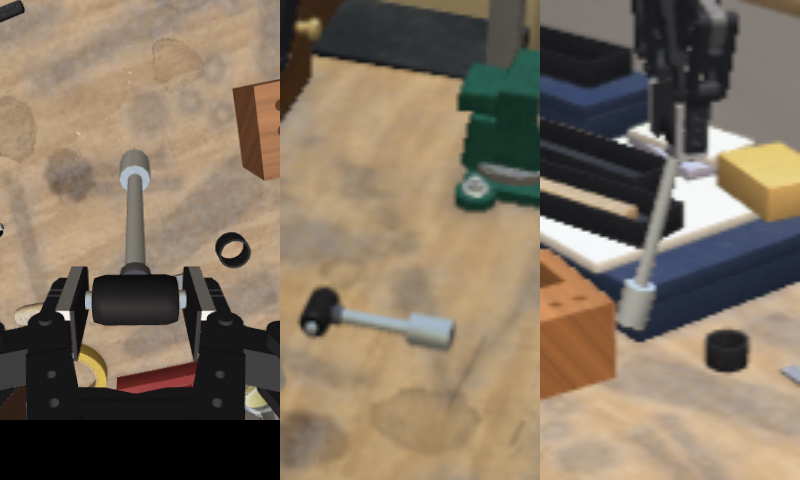

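Run:
```python
from h import *
o=readout.get_obs();R=Ro.from_quat(o['tool_rot']).as_matrix();cw=get_calibration('wrist');cs=get_calibration('scene')
p,g=tri([ray(cw,275,154),ray(cs,281,187)]);h=o['eef_pos']+R@[0,0,.065]
v=R.T@(p-h);print(p,g,v,np.linalg.norm(v),np.degrees(np.arctan2(v[:2],v[2])))
```

```text
[0.54132996 0.09721075 0.11723558] [np.float64(0.004145558805984706), np.float64(0.004145558805984627)] [ 0.03594932 -0.00112207  0.12964962] 0.13454604120692845 [15.49766114 -0.49586019]
```

Request:
{"method": "send_rows", "body": {"moves": [[[4,0,0],[0,-0.06,0],35],[[8,0,0.5],[0,-0.12,0],35],[[12,0,1],[0,-0.18,0],35],[[15,0,2],[0,-0.23,0],35],[[17,0,2],[0,-0.27,0],35],[[17,0,2],[0,-0.27,0],35],[[17,0,2],[0,-0.27,0],35]]}}

```text
clock: 13.55
eef_pos: [0.5597, 0.0922, 0.3101]
tool_rot: [0.168, 0.977, -0.023, 0.13]
ft_force: [-0.3, 0.1, -0.1]
grip_width: 0.0425
```

Run:
```python
from h import *
s=camera('scene')[:,:,::-1];b=camera('side')[:,:,::-1];cv2.imwrite('pics/s18.png',b)
p=np.hstack([cv2.resize(s[60:220,240:360],(400,533),interpolation=2),cv2.resize(b[80:240,230:350],(400,533),interpolation=2)]);cv2.imwrite('pics/c18.png',p)
o=readout.get_obs();R=Ro.from_quat(o['tool_rot']).as_matrix();print(o['eef_pos'],R[:,2],o['joint_pos']);h=o['eef_pos']+R@[0,0,.065];print('handle',h)
for n,u0,v0 in(('scene',240,60),('side',230,80)):
    c=get_calibration(n);print(n,[((proj(c,x)-[u0,v0])*3.333).round() for x in (h,h-[0,0,.14])])
```

```text
[0.56062946 0.09194237 0.31005428] [ 0.24725604 -0.08955947 -0.96480234] [ 0.22003928  0.22928104 -0.02166269  1.09393983 -0.14184332  0.54615992]
handle [0.5767011  0.08612101 0.24734213]
scene [array([187., 219.]), array([185., 428.])]
side [array([ 82., 184.]), array([ 96., 413.])]
```

View pics/c18.png

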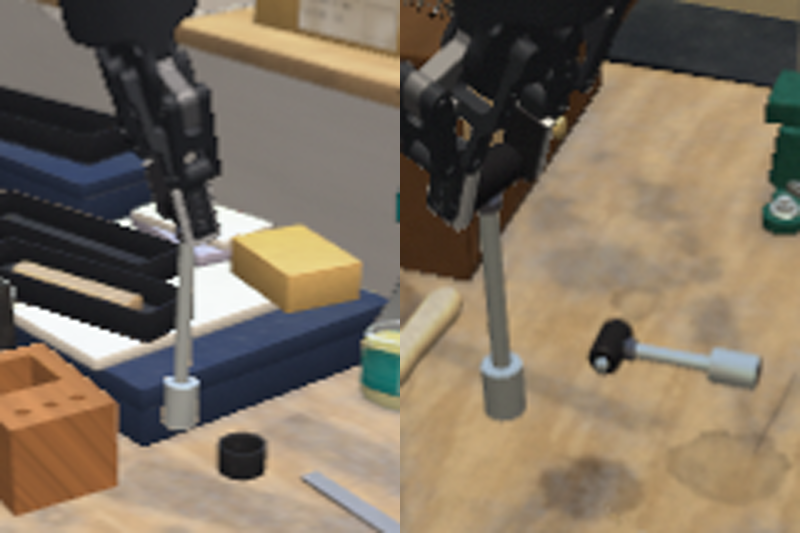

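Run:
```python
from h import *
o=readout.get_obs();R=Ro.from_quat(o['tool_rot']).as_matrix()
p,g=tri([ray(get_calibration('scene'),294,187),ray(get_calibration('side'),261.5,202.5)]);print('foot',p,g)
w=np.array([.575,.284,p[2]]);d=w-p;print(d,'tool mm',(R.T@d*1000).round(1)); print('down 100 in tool',(R.T@[0,0,-100]).round(1))
```

```text
foot [0.57201705 0.08582348 0.11222483] [np.float64(0.0005301340546842962), np.float64(0.0005301340546843157)]
[0.00298295 0.19817652 0.        ] tool mm [ 61.4 187.7 -17. ]
down 100 in tool [26.3  0.1 96.5]
```

Request:
{"method": "send_rows", "body": {"moves": [[[2,6,-1],[0,0,0],35],[[6,18,-2],[0,0,0],35],[[12,36,-3],[0,0,0],35],[[19,58,-5],[0,0,0],35],[[26,80,-7],[0,0,0],35],[[33,102,-9],[0,0,0],35],[[40,124,-11],[0,0,0],35],[[47,146,-13],[0,0,0],35],[[54,166,-15],[0,0,0],35],[[59,180,-16],[0,0,0],35],[[61,187,-17],[0,0,0],35],[[61,188,-17],[0,0,0],35]]}}

```text
clock: 14.65
eef_pos: [0.564, 0.2922, 0.3096]
tool_rot: [0.168, 0.977, -0.023, 0.13]
ft_force: [0.7, -1.2, -0.5]
grip_width: 0.043
```

Run:
```python
from h import *
s=camera('scene')[:,:,::-1];b=camera('side')[:,:,::-1]
p=np.hstack([cv2.resize(s[90:220,195:295],(400,520),interpolation=2),cv2.resize(b[230:360,170:270],(400,520),interpolation=2)]);cv2.imwrite('pics/c19.png',p)
o=readout.get_obs();R=Ro.from_quat(o['tool_rot']).as_matrix();print(o['eef_pos'],o['joint_pos'],o['ft_force'])
```

```text
[0.56413888 0.29019819 0.30987317] [ 0.55016827  0.39881917  0.21764786  1.22204112 -0.20752166  0.87472283] [-0.09760328 -0.37869684 -0.58390997]
```

View pics/c19.png

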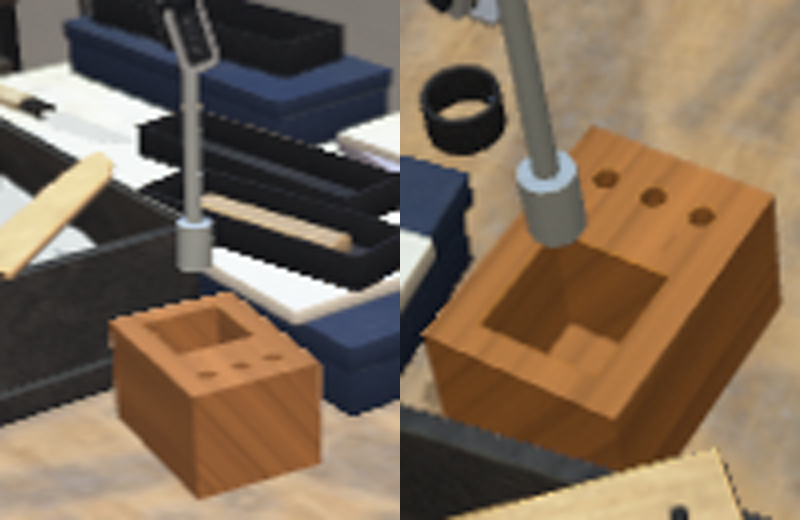

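Run:
```python
from h import *
o=readout.get_obs();R=Ro.from_quat(o['tool_rot']).as_matrix()
p,g=tri([ray(get_calibration('scene'),243.3,155.8),ray(get_calibration('side'),208.8,288.2)]);print('foot',p,g)
h=o['eef_pos']+R@[0,0,.065];v=h-p;print(h,'lean',np.degrees(np.arctan2(v[:2],v[2])),np.linalg.norm(v))
for zt in(.08,.05,.012):
  print((R.T@(np.array([.575,.284,zt])-p)*1000).round(1))
```

```text
foot [0.5762677  0.2881077  0.11250675] [np.float64(0.0014563700068161076), np.float64(0.001456370006816085)]
[0.58018464 0.28432904 0.24715885] lean [ 1.66622511 -1.60743498] 0.1347620409864423
[ 8.4 -4.2 31.4]
[16.3 -4.2 60.4]
[26.2 -4.1 97. ]
```

Request:
{"method": "send_rows", "body": {"moves": [[[1,-2,0],[0,0,0],35],[[3,-4,8],[0,0,0],35],[[6,-4,20],[0,0,0],35],[[9,-4,33],[0,0,0],35],[[11,-4,43],[0,0,0],35],[[14,-4,53],[0,0,0],35],[[17,-4,63],[0,0,0],35],[[19,-4,72],[0,0,0],35],[[21,-4,79],[0,0,0],35],[[22.5,-4,84],[0,0,0],35],[[23,-4,86],[0,0,0],35],[[23,-4,86],[0,0,0],35]]}}

```text
clock: 15.75
eef_pos: [0.5629, 0.2861, 0.2203]
tool_rot: [0.169, 0.977, -0.024, 0.13]
ft_force: [0.2, 0.1, -1.6]
grip_width: 0.043
```

Request:
{"method": "send_rows", "body": {"moves": [[[0.5,0,2],[0,0,0],35],[[0.5,0,2],[0,0,0],35],[[0.5,0,2],[0,0,0],35]]}}

```text
clock: 16.0
eef_pos: [0.5632, 0.2862, 0.2186]
tool_rot: [0.169, 0.977, -0.024, 0.13]
ft_force: [0.4, -0.4, -1.6]
grip_width: 0.0426
```

Request:
{"method": "send_rows", "body": {"moves": [[[0.5,0,2],[0,0,0],35],[[0.8,0,3],[0,0,0],35],[[0.8,0,3],[0,0,0],35]]}}

```text
clock: 16.25
eef_pos: [0.5631, 0.2862, 0.2153]
tool_rot: [0.169, 0.977, -0.024, 0.13]
ft_force: [0.0, -0.2, -1.7]
grip_width: 0.0426
```

Request:
{"method": "send_rows", "body": {"moves": [[[0.5,0,2],[0,0,0],35],[[0.5,0,2],[0,0,0],35],[[0.5,0,2],[0,0,0],35]]}}

```text
clock: 16.5
eef_pos: [0.563, 0.2861, 0.213]
tool_rot: [0.169, 0.977, -0.024, 0.13]
ft_force: [0.2, 0.2, -1.5]
grip_width: 0.0423
```

Request:
{"method": "send_rows", "body": {"moves": [[[0.5,0,2],[0,0,0],35],[[0.5,0,2],[0,0,0],35],[[0.5,0,2],[0,0,0],35]]}}

```text
clock: 16.75
eef_pos: [0.5629, 0.286, 0.2107]
tool_rot: [0.169, 0.977, -0.024, 0.13]
ft_force: [1.0, 0.5, -2.5]
grip_width: 0.0429
```

Request:
{"method": "send_rows", "body": {"moves": [[[0.5,0,2],[0,0,0],35],[[0.5,0,2],[0,0,0],35],[[0.5,0,2],[0,0,0],35]]}}

```text
clock: 17.0
eef_pos: [0.563, 0.286, 0.2087]
tool_rot: [0.169, 0.977, -0.024, 0.13]
ft_force: [0.2, 0.6, -0.7]
grip_width: 0.0423
```

Request:
{"method": "send_rows", "body": {"moves": [[[0.4,0,1.5],[0,0,0],35],[[0.4,0,1.5],[0,0,0],35],[[0.4,0,1.5],[0,0,0],35]]}}

```text
clock: 17.25
eef_pos: [0.5637, 0.2861, 0.2085]
tool_rot: [0.169, 0.977, -0.024, 0.131]
ft_force: [-0.7, 0.1, 4.1]
grip_width: 0.0425
```

Request:
{"method": "send_rows", "body": {"moves": [[[0.4,0,1.5],[0,0,0],35],[[0.4,0,1.5],[0,0,0],35],[[0.4,0,1.5],[0,0,0],35]]}}

```text
clock: 17.5
eef_pos: [0.5644, 0.286, 0.2084]
tool_rot: [0.169, 0.976, -0.023, 0.133]
ft_force: [-0.1, -0.8, 6.1]
grip_width: 0.0428
```

Request:
{"method": "send_rows", "body": {"moves": [[[0,0,0],[0,0,0],43],[[0,0,0],[0,0,0],44],[[0,0,0],[0,0,0],45],[[0,0,0],[0,0,0],46],[[0,0,0],[0,0,0],47],[[0,0,0],[0,0,0],49],[[0,0,0],[0,0,0],55],[[0,0,0],[0,0,0],62],[[0,0,0],[0,0,0],70],[[0,0,0],[0,0,0],76],[[0,0,0],[0,0,0],76],[[0,0,0],[0,0,0],76]]}}

```text
clock: 18.5
eef_pos: [0.5644, 0.286, 0.2084]
tool_rot: [0.169, 0.976, -0.023, 0.133]
ft_force: [-0.5, -0.5, -0.2]
grip_width: 0.0758
```

Request:
{"method": "send_rows", "body": {"moves": [[[0,0,-5],[0,0,0],76],[[0,0,-13],[0,0,0],76],[[0,0,-23],[0,0,0],76],[[0,0,-35],[0,0,0],76],[[0,0,-50],[0,0,0],76],[[0,0,-65],[0,0,0],76],[[0,0,-80],[0,0,0],76],[[0,0,-95],[0,0,0],76],[[0,0,-110],[0,0,0],76],[[0,0,-120],[0,0,0],76],[[0,0,-125],[0,0,0],76],[[0,0,-125],[0,0,0],76]]}}

```text
clock: 19.5
eef_pos: [0.5332, 0.2978, 0.3311]
tool_rot: [0.169, 0.976, -0.022, 0.134]
ft_force: [0.6, 0.2, 0.6]
grip_width: 0.0762
```

Run:
```python
from h import *
s=camera('scene')[:,:,::-1];b=camera('side')[:,:,::-1]
p=np.hstack([cv2.resize(s[60:240,195:335],(400,514),interpolation=2),cv2.resize(b[180:360,150:290],(400,514),interpolation=2)]);cv2.imwrite('pics/c20.png',p)
o=readout.get_obs();print(o['eef_pos'],o['ft_force'],o['clock'])
```

```text
[0.53291091 0.29723596 0.32864125] [-0.76888343  0.7435318   0.08941909] 19.6
```

View pics/c20.png

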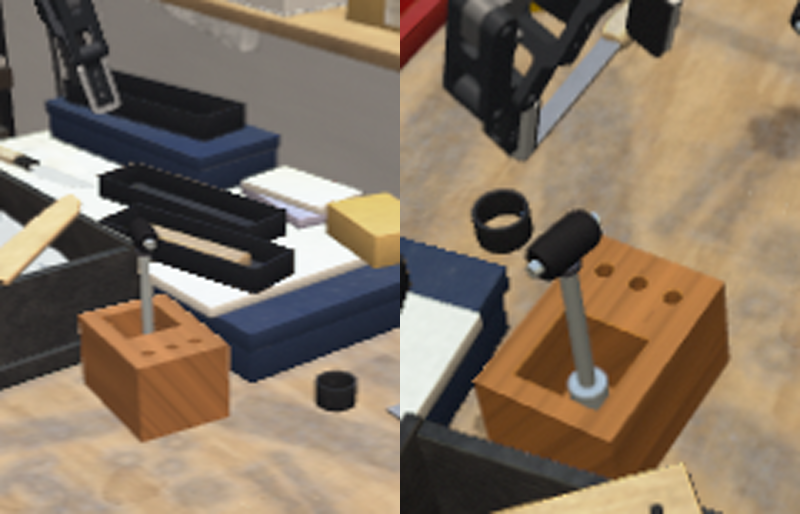

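The wrench stands upright in the well and the gripper is clear of it. Handing in.

```bash
python3 -c "
from workcell import order;print(order.job_done())"
```

```text
the job is handed in; nothing more can be done
None
```

The longer wrench stands upright in the square well, socket end down and let go. I handed the job in at about 19.6 s of the 58 s; no verdict is reported.

- **Lift:** I pinched it by both buttons and raised it while still level, with the handle at about 0.25 m.
- **Swing:** I eased the grip in small steps. The wrench did not swing all the way down: it stuck several times, last at about 15–16° from vertical.
- **Clamp:** I clamped it there at full grip and took out the remaining lean by tilting the tool about 15°. After that I measured the lean at under 2.5° from vertical, with the socket end about 0.11 m up.
- **Placing:** I lowered it until the force reading showed floor contact (about +6 N upward), opened the fingers and backed off about 120 mm.

**Final checks:** The last picture shows the wrench almost upright in the well and the gripper clear of it. Force readings were back to noise level. The stand and loupe look undisturbed. The shorter wrench and marker are outside that last picture, and the file shows only in part. I did not measure any bystander again, but the arm only moved near the longer wrench and the stand.

**Disagreements:**
- The opening read about 43 mm while clamped, against 46 mm over the buttons. I put this down to flex in the fingers.
- I assumed the buttons sat 65 mm ahead of the tool origin, but about 60 mm fitted the floor contact better. That is why contact came a few millimetres lower than I planned.

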